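Set and lock the purge air, close the sensor pot and lift off its dust cover

ROBOT

A 7-joint arm with a two-finger parallel gripper is mounted at the origin on the work surface. World frame = base frame: x ahead of the robot, y to its left, z up, the work surface at z = 0. Lengths are in m, angles in rad, forces in N, time in s.
With the tool pointing down it reaches from about 0.425 to 0.825 m from the base axis. Payload 3.6 kg.
Tool frame: the origin (TCP) lies between the finger pads; the fingertips stand 22 mm ahead of it and the grasp point (between the pads) lies 3 mm ahead of it; z points along the fingers, y is the line along which they close (so a half turn about z gives the same grasp; the last joint's range is limited). The gripper opens to 85 mm and grips with 20 to 120 N. Pads are 22 mm wide; open, the fingers measure 114 mm over their backs; the gripper's body (76 mm by 85 mm) begins 54 mm behind the grasp point. The pads swing forward as they close: fully open they stand 13 mm farther back than shut.
Start: joints at [-1.141, 0.615, -0.013, 1.423, 0.008, 1.103, -0.04], TCP at [0.287, 0.583, 0.253] pointing down, gripper open.
Joint ranges: [-3.12, 3.12], [-0.3, 2.06], [-1.34, 1.32], [0.26, 2.42], [-1.36, 4.5], [0.01, 1.98], [-2.84, 2.84]. Speed limits (rad/s): [2.79, 2.79, 3.14, 3.14, 3.14, 3.14, 3.14].

INTERFACE

Orientations are given as [roll, pitch, yaw] about the fixed x, y, z axes, in that order (R = Rz(yaw) Ry(pitch) Rx(roll)).
In Python, from bench import manip, vision, outline_of, landmark_of gives the robot as it stands. The module is installed in compiled form; this text tells all that it offers.
- The arm moves only by the tool move_arm, never from a script. Its argument "increments" is a list of rows, each a list of 5 numbers: the shift along the tool's x, y, z in mm, then the turn about the tool's z in rad, then the finger opening in mm, from 0 to 85.4. A call has 1 to 5 rows; each row is the pose to reach, as a shift and turn from the pose commanded when the call began, along the tool's axes at that moment; what a row does not reach only later rows make up. A row lasts 1/10 s, in which the tool goes at most 50 mm and 8.59 degrees, less where a joint would pass 70% of its speed; a pose out of reach is approached as far as the arm can. A call with a gripper value outside its range is refused whole. The fingers move at their own pace and stop on an object; "newtons" is the grip in N (left out, the last holds). Time passes only in rows, so rows that repeat a pose let the fingers close. It gives the time, the measured TCP pose, the force, the opening and the grip force at its end, in the units of the state.
- manip.get_state(): the state, without advancing time (a new reading comes with each control period).
- vision.capture(name): name is "side" or "top" or "wrist"; returns the picture (400x640x3 uint8, red, green, blue); there is no depth.
- vision.camera_info(name): a dict with "fx", "fy", "cx", "cy" (pixels), "dist_coeffs" ([k1, k2, p1, p2, k3] as OpenCV has them; the pictures are not rectified), "R" (3x3) and "t" (3): a world point X has camera coordinates R X + t. Camera axes: x right, y down, z forward; pixel columns grow to the right and rows downward; lengths in m; the calibration is good to about 2 mm. A picture is of the moment at which its call begins: read the wrist's pose just before it. camera_info takes no time and is no camera call; for the wrist camera it gives the pose at the moment of the call.
- manip.hand_in(): hands the job in; it is judged then, once.
Trained networks look in the newest picture that a camera, given by its name, has taken for a name from the list of things; names that differ only in an ending like _2 or _b are one class to them, and where a whole thing is asked for, a point or a joint stands for the part that bears it (a point fixed in the world has none). Each returns a list of dicts, best first, with "confidence" (0 to 1); they miss things now and then, are a little off and sometimes report something else, mostly with a low value. They report only what shows in the picture. A call takes as long as a camera call. They do not tell look-alikes from the thing itself.
- outline_of(camera, name): "pixels" (400x640 bool, what is visible of it) and "extent" ([left, top, right, bottom] as shares, 0 to 1, of the picture: columns of its width, rows of its height, round what is visible of it).
- landmark_of(camera, name): "at" ([column, row] as shares, 0 to 1, of the picture: columns of its width, rows of its height: a listed point, or the origin of a listed thing).
The state is a dict: "time": time; "joint_pos": joint angles; "qd": joint speeds; "joint_torque": joint torques, N m; "position": TCP position; "ee_rot": TCP orientation; "contact_force": force on the tool from outside, world axes, zero at the start; "moment": the same for the moment, N m; "opening": finger opening in m; "finger_force": force on a finger pad.
Only numpy, scipy, OpenCV 4.12 (cv2) and the standard library are available. Lean on these libraries where they do the work, as an engineer would, in place of code of your own. Each camera call takes 0.05 s, during which the arm holds its last target. There are 200 camera calls.

TASK

Get the sensor pot ready for its dry-air purge: first turn the black regulator knob until its white pointer is on the green mark, then slide the red lock hood fully over the knob, to its stop. Then carry the parked double lid by its brass stub, both lids together, lower it gently until the inner lid is fully seated on the black pot, let go of the stub, and lift the orange outer lid alone by its collar, leaving the inner lid seated and undisturbed. Finish while holding the outer lid still and level in the gripper, its lower edge well clear above the brass stub; leave the other things on the bench where they are.

Things in the scene. Friction and masses are not known exactly. Their poses are not given: they have to be found in the camera images.
- regulator: Dry-air flow regulator, fixed: aluminium block 190 (x) x 74 (y) x 28 mm high, two brass stubs on its +x end. Origin: centre of its underside. On top: the black bar knob on a round white scale at x -50 mm, y 0; a red lock hood that starts near x +50 mm and slides along the block towards -x until it stands over the knob.
- green_mark (a point): Middle of the green mark: a 19 x 8 mm stripe on the regulator's top, 33 mm from the knob's axis towards the regulator's -x. The other ticks are thin and black.
- knob (a joint): Angle of the bar knob (rad), 0 to 1.9, growing clockwise seen from above; starts at 0 to 0.6. At 1.3 the white pointer is on the green mark and the bar lies along the regulator's x axis; at another value it stands (1.3 - value) anticlockwise of that, seen from above. Slight friction (0.04 N m); it stays where it is left.
- knob_grip (a point): Point on the knob's axis, halfway up its grip bar, 53 mm above the table. The bar is 42 mm long, 12 mm wide and 26 mm high (40 to 66 mm above the table); a white line on its top marks the pointer half. Below it is a disc of 42 mm diameter.
- lock (a joint): Travel of the lock hood (m): about 0 (up to 0.008) open at the start, 0.10 fully over the knob, against a stop. It grows as the hood moves towards the regulator's -x. Friction about 1.5 N; it stays where it is left.
- lock_fin (a point): Centre of the red upright grip fin on top of the lock hood, 88.5 mm above the table. The fin is 10 mm thick along the regulator's x, 30 mm wide along its y, 26 mm high (75.5 to 101.5 mm above the table). The hood is 50 mm long (x), 63 mm wide at its foot and 31 mm wide above, a tunnel with clear sides.
- pot: Black round pot, fixed, on a square finned aluminium plate 110 x 110 x 10 mm; a small sensor stands inside. Origin: centre of the plate's underside on the table. Pot outer diameter 100 mm, mouth diameter 87 mm, rim 70 mm above the table.
- pot_rim (a point): Centre of the pot's mouth, level with its rim, 70 mm above the table.
- lid_stand: Low round dark stand, 112 mm diameter, 12 mm high, fixed, on which the double lid is parked at the start. Origin: centre of its underside.
- inner_lid: Inner lid (loose, about 260 g): aluminium disc 96 mm diameter, 12 to 20 mm above its origin; below it a plug 80 mm diameter that enters the pot's mouth; on top a central brass stub 16 mm diameter. Origin: centre of the plug's underside, z up. Seated, the disc lies on the pot's rim, the origin 12 mm below the rim. Lifted by the stub, it carries the outer lid along.
- stub_top (a point): Centre of the top of the brass stub, 82 mm above the inner lid's origin. With the outer lid on, the stub stands 31 mm clear above the orange collar.
- outer_lid: Outer lid (loose, about 130 g): orange dust cover 114 mm diameter, skirt 105 mm inside, central round collar 38 mm outside, 27 mm inside, the stub loosely in it. Origin: centre of the skirt's lower edge, z up; flat top 11 mm, collar 11 to 37 mm above it. It just lies on the inner lid's disc; nested, its origin is 14 mm above the inner lid's.
- collar_mid (a point): On the outer lid's axis, 24 mm above its origin, halfway up the collar.
- connector: Bystander: upright steel connector, 22 mm diameter, 50 mm high; origin at the centre of its underside.
- terminal: Bystander: green terminal block 44 x 20 x 22 mm; origin at the centre of its underside.
- screwdriver: Bystander: red-handled screwdriver lying along its x, 160 mm long, 26 mm thick.
- sensor: Bystander: black sensor tube, 36 mm diameter, 90 mm long along its x, on a 50 x 40 mm foot, 52 mm high in all; origin at the centre of the foot's underside.
- flask: Bystander: white bottle with green cap, 52 mm diameter, 85 mm high; origin at the centre of its underside.
- screw_tray: Bystander: blue divided tray 110 x 80 x 25 mm; origin at the centre of its underside.
- meter: Bystander: yellow meter lying flat, 140 x 75 x 38 mm; origin at the centre of its underside.
Not all that is in view belongs to the job. Of the things like the outer_lid, leave any that is pink; of the rest the smaller one is meant.

How it is judged:
By the outcome, as a careful person would: the job done as asked, in the order asked, and still so for the second after the job is handed in, while the arm keeps its last pose, push and grip.
It also fails if it takes over 72 s, if anything falls off the work surface, if the arm or the gripper's body presses on something with over 40 N, if the wrist force passes 120 N, or if a joint passes its speed limit or range.

## Working session

There is one attempt and no reset: what is moved stays moved. The work goes in short steps, Python scripts to look and compute and a tool call to move; the robot and the scene stay as the last step left them, time stands still between calls to the robot, and variables do not carry over. Pictures are saved under pics/ and viewed, at most 10 in all, crops included, and the job is handed in when it is done.

Besides the shell and the picture viewer there is one more tool, called after "Call:" as a command line: name --pt "numbers of a row" for each row, then --argument value for the rest. move_arm: Moves the arm, as the interface text tells. Its arguments: {"type":"object","properties":{"increments":{"type":"array"},"newtons":{"type":"number"}},"required":["increments"]}

```bash
mkdir -p pics; cat > h.py <<'E'
import numpy as np, cv2
from bench import manip, vision, outline_of, landmark_of
def ray(cam,uv):
    c=vision.camera_info(cam); K=np.array([[c['fx'],0,c['cx']],[0,c['fy'],c['cy']],[0,0,1]])
    p=cv2.undistortPoints(np.array([[uv]],float),K,np.array(c['dist_coeffs'],float))[0,0]
    R=np.array(c['R']);t=np.array(c['t']); return -R.T@t, R.T@np.array([p[0],p[1],1])
def at_z(cam,uv,z):
    o,d=ray(cam,uv); return o+d*(z-o[2])/d[2]
def proj(cam,X):
    c=vision.camera_info(cam); K=np.array([[c['fx'],0,c['cx']],[0,c['fy'],c['cy']],[0,0,1]])
    return cv2.projectPoints(np.array(X,float).reshape(-1,3),cv2.Rodrigues(np.array(c['R']))[0],np.array(c['t'],float),K,np.array(c['dist_coeffs'],float))[0][:,0]
def snap(cam,name=None):
    im=vision.capture(cam)
    if name: cv2.imwrite(f'pics/{name}.png',im[:,:,::-1])
    return im
def lm(cam,name,z):
    for d in landmark_of(cam,name)[:4]:
        uv=np.array(d['at'])*[640,400]; print(cam,name,round(d['confidence'],2),uv.round(0),at_z(cam,uv,z).round(4))
E
python3 - <<'E'
from h import *
a=snap('top','top0')
Z=dict(regulator=0,green_mark=.028,knob_grip=.053,lock_fin=.0885,pot=0,pot_rim=.07,lid_stand=0,stub_top=.094,collar_mid=.05,outer_lid=.026)
for k,z in Z.items(): lm('top',k,z)
b=snap('side','side0')
for k,z in Z.items(): lm('side',k,z)
s=manip.get_state(); print(s['time'],s['position'],s['ee_rot'])
E
```

```text
top green_mark 0.64 [233. 260.] [0.3928 0.2594 0.028 ]
top knob_grip 0.47 [227. 246.] [0.4303 0.2706 0.053 ]
top lock_fin 0.74 [218. 217.] [0.5103 0.2907 0.0885]
top lock_fin 0.15 [407. 218.] [ 0.4976 -0.2439  0.0885]
top pot 0.63 [320. 206.] [0.5537 0.0013 0.    ]
top pot_rim 0.71 [370. 229.] [ 0.4702 -0.1398  0.07  ]
top pot_rim 0.69 [321. 203.] [ 0.5504 -0.0011  0.07  ]
top stub_top 0.42 [408. 216.] [ 0.503  -0.2471  0.094 ]
top stub_top 0.38 [406. 219.] [ 0.4948 -0.2405  0.094 ]
top collar_mid 0.98 [407. 218.] [ 0.5027 -0.2536  0.05  ]
top collar_mid 0.93 [346. 269.] [ 0.3583 -0.0712  0.05  ]
top collar_mid 0.82 [416. 287.] [ 0.3056 -0.2671  0.05  ]
top collar_mid 0.68 [170. 188.] [0.6075 0.4463 0.05  ]
top outer_lid 0.81 [409. 280.] [ 0.3237 -0.254   0.026 ]
top outer_lid 0.77 [405. 220.] [ 0.5018 -0.2519  0.026 ]
top outer_lid 0.62 [350. 272.] [ 0.3515 -0.0823  0.026 ]
side regulator 0.68 [279. 173.] [0.4682 0.2886 0.    ]
side regulator 0.45 [310. 253.] [ 0.4764 -0.1469  0.    ]
side green_mark 0.55 [257. 172.] [0.3875 0.2707 0.028 ]
side knob_grip 0.54 [264. 164.] [0.4151 0.2
[... 247 characters left out ...]
4. 193.] [0.473  0.0556 0.07  ]
side lid_stand 0.7 [332. 280.] [ 0.5067 -0.2608  0.    ]
side lid_stand 0.61 [331. 272.] [ 0.5129 -0.2326 -0.    ]
side stub_top 0.42 [328. 250.] [ 0.4974 -0.2444  0.094 ]
side collar_mid 0.93 [331. 265.] [ 0.5062 -0.2539  0.05  ]
side collar_mid 0.81 [259. 286.] [ 0.3109 -0.2837  0.05  ]
side collar_mid 0.64 [263. 235.] [ 0.3508 -0.0973  0.05  ]
side outer_lid 0.95 [328. 269.] [ 0.4994 -0.2452  0.026 ]
side outer_lid 0.88 [264. 242.] [ 0.3544 -0.0971  0.026 ]
side outer_lid 0.82 [255. 292.] [ 0.3023 -0.2793  0.026 ]
side outer_lid 0.4 [394. 236.] [ 0.7252 -0.1594  0.026 ]
1.1 [0.28666045 0.58334068 0.2533046 ] [-3.14154895e+00 -2.80459233e-05  2.68484549e+00]
```

View pics/top0.png

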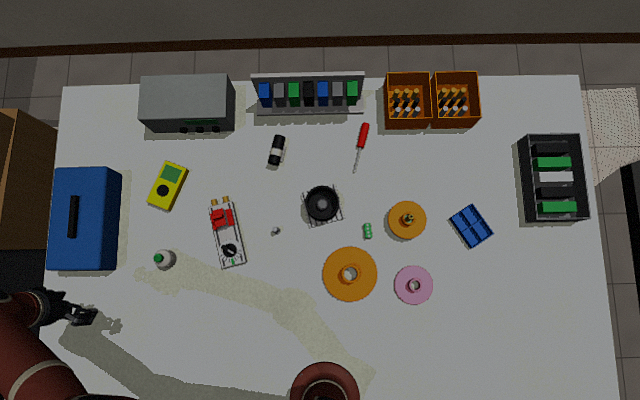

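View pics/side0.png

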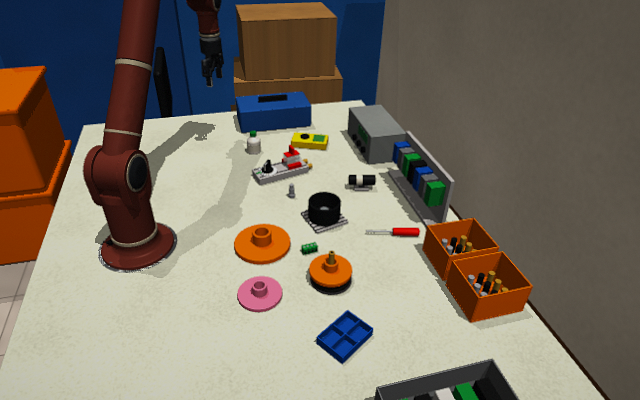

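The parked lid is the orange one at top (407,219), with the brass stub on the dark stand. The larger orange lid at (349,273) and the pink one at (413,285) are decoys. The regulator is at (227,235). I'll move over the regulator first.

Call:
move_arm --pt "-287 -193 -47 0.7 60" --pt "-287 -193 -47 0.7 60" --pt "-287 -193 -47 0.7 60" --pt "-287 -193 -47 0.7 60" --pt "-287 -193 -47 0.7 60" --newtons 40

```text
time: 1.6
position: [0.4109, 0.3669, 0.2875]
ee_rot: [3.141, -0.0, 1.98]
contact_force: [0.0, 0.2, -0.2]
opening: 0.0599
finger_force: 0.0
```

Call:
move_arm --pt "-96 12 -12 0.73 60" --pt "-96 12 -12 0.73 60" --pt "-96 12 -12 0.73 60" --pt "-96 12 -12 0.73 60" --pt "-96 12 -12 0.73 60"

```text
time: 2.1
position: [0.4601, 0.2852, 0.2992]
ee_rot: [3.142, -0.001, 1.248]
contact_force: [-0.5, 0.3, -0.0]
opening: 0.0604
finger_force: 0.0
```

```bash
cat >> h.py <<'E'
def go(p,yaw,st=None):
    st=st or manip.get_state(); q=st['position']; y=st['ee_rot'][2]; c,s=np.cos(y),np.sin(y)
    d=np.array(p)-q; t=-((yaw-y+np.pi)%(2*np.pi)-np.pi)
    print('row',np.round([1e3*(c*d[0]+s*d[1]),1e3*(s*d[0]-c*d[1]),-1e3*d[2]],1),round(t,3),'|now',np.round(q,4),round(y,3))
E
python3 - <<'E'
from h import *
a=snap('wrist','w1')
Z=dict(regulator=0,green_mark=.028,knob_grip=.053,lock_fin=.0885)
for k,z in Z.items(): lm('wrist',k,z)
c=vision.camera_info('wrist'); print(-np.array(c['R']).T@np.array(c['t']))
s=manip.get_state(); print(s['time'],s['position'],s['ee_rot'],s['joint_pos'])
E
```

```text
wrist regulator 0.72 [331. 160.] [0.4719 0.2807 0.    ]
wrist green_mark 0.63 [271. 199.] [0.3887 0.2617 0.028 ]
wrist knob_grip 0.94 [292. 191.] [0.4199 0.2699 0.053 ]
wrist lock_fin 0.82 [364. 153.] [0.5075 0.2936 0.0885]
[0.48180758 0.35849595 0.41981373]
2.35 [0.45970266 0.2857271  0.29900926] [-3.14159120e+00 -2.59015938e-05  1.25759816e+00] [-0.86330942  0.4198545   0.39559199  1.68097739 -0.17940834  1.07664184
 -0.72639084]
```

View pics/w1.png

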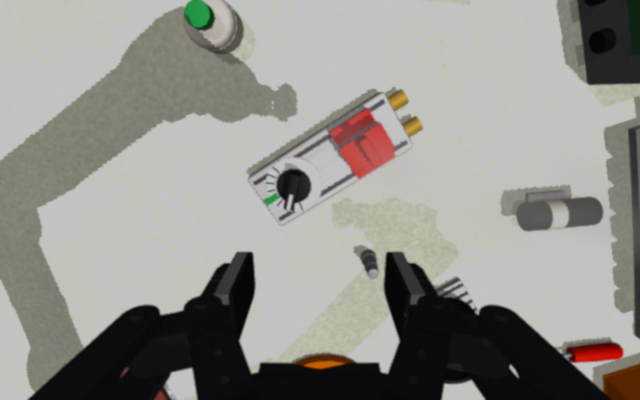

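The picture shows the regulator with knob at (292,185), pointer pointing down the image, green mark at (271,199) and red hood at (364,145).

```bash
python3 - <<'E'
from h import *
im=cv2.imread('pics/w1.png')
P=[at_z('wrist',p,.028)[:2] for p in [(249,180),(281,224),(412,148),(382,93)]]
P=np.array(P);print(P.round(4),P.mean(0).round(4))
for a,b in((0,3),(1,2)): d=P[b]-P[a];print(np.arctan2(d[1],d[0]),np.linalg.norm(d))
cv2.imwrite('pics/w1c.png',cv2.resize(im[140:230,240:340],None,fx=6,fy=6,interpolation=cv2.INTER_CUBIC))
E
```

```text
[[0.3715 0.2928]
 [0.3889 0.2275]
 [0.5673 0.27  ]
 [0.5497 0.3405]] [0.4694 0.2827]
0.26164019031475444 0.18446312355312955
0.23390875602310918 0.18341288423195162
```

View pics/w1c.png

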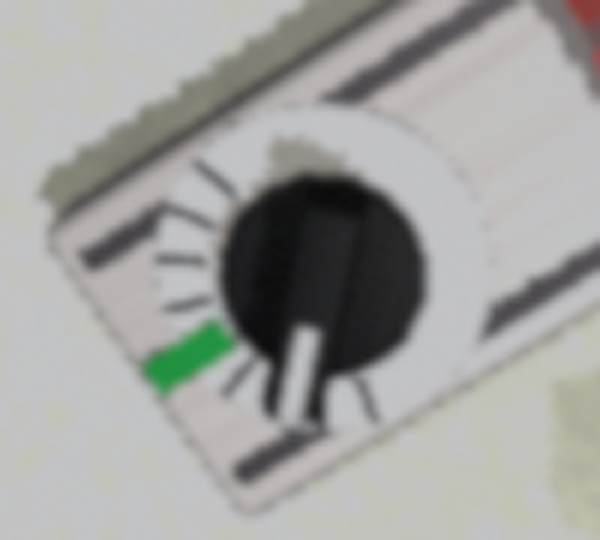

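```bash
python3 - <<'E'
from h import *
f=lambda x,y:at_z('wrist',(240+x/6,140+y/6),.066)[:2]
for a,b in (((310,325),(297,420)),((335,205),(297,422))):
    a,b=f(*a),f(*b); d=b-a; print(a,b,np.linalg.norm(d),(a+b)/2,'bar yaw',np.arctan2(-d[1],-d[0]))
E
python3 -c "
from h import *
go((.4205,.270,.15),1.34)"
```

```text
[0.42107608 0.26968988] [0.41267932 0.25306368] 0.01862622288589044 [0.4168777  0.26137678] bar yaw 1.103131355222674
[0.43279892 0.28953737] [0.41254825 0.25269263] 0.04204312866680467 [0.42267359 0.271115  ] bar yaw 1.0682436150323682
row [-27.  -32.5 149. ] -0.082 |now [0.4597 0.2857 0.299 ] 1.258
```

Call:
move_arm --pt "-26 -32 100 0.168 40" --pt "-26 -32 180 0.168 40" --pt "-26 -32 180 0.168 40" --pt "-26 -32 180 0.168 40" --pt "-26 -32 180 0.168 40"

```text
time: 2.85
position: [0.4175, 0.2691, 0.1152]
ee_rot: [-3.136, 0.01, 1.089]
contact_force: [-1.2, -0.9, -0.3]
opening: 0.0398
finger_force: 0.0
```

```bash
python3 - <<'E'
from h import *
a=snap('wrist','w2')
for k,z in dict(green_mark=.028,knob_grip=.053,lock_fin=.0885).items(): lm('wrist',k,z)
go((.4213,.2705,.068),1.09)
E
```

```text
wrist green_mark 0.56 [288. 243.] [0.3921 0.2627 0.028 ]
wrist knob_grip 0.56 [325. 226.] [0.4255 0.2716 0.053 ]
wrist lock_fin 0.57 [490. 120.] [0.5217 0.2949 0.0885]
wrist lock_fin 0.22 [324. 227.] [0.4312 0.2839 0.0885]
row [-2.  -1.3 53. ] -0.003 |now [0.4234 0.2717 0.121 ] 1.087
```

View pics/w2.png

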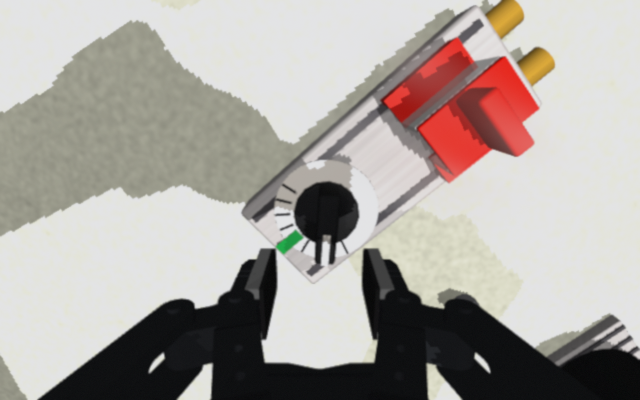

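Knob bar at (326,225) lies between the fingers, almost parallel with the pads; hood is clear at (480,120).

Call:
move_arm --pt "-1 -1 40 0 40" --pt "-1 -1 53 0 40" --pt "-1 -1 53 0 0" --pt "-1 -1 53 0 0" --pt "-1 -1 53 0 0" --newtons 30

```text
time: 3.55
position: [0.4226, 0.2707, 0.0677]
ee_rot: [3.137, -0.004, 1.086]
contact_force: [2.6, -1.0, -1.2]
opening: 0.011
finger_force: 34.7
```

Call:
move_arm --pt "0 0 0 0 0" --pt "0 0 0 0 0" --pt "0 0 0 0 0"

```text
time: 3.85
position: [0.4226, 0.2707, 0.0677]
ee_rot: [3.137, -0.005, 1.086]
contact_force: [4.0, -1.2, 7.2]
opening: 0.0109
finger_force: 35.8
```

```bash
python3 -c "
from h import *
go((.4213,.2705,.068),0.248); s=manip.get_state(); print(s['opening'],s['finger_force'],s['contact_force'],s['moment'])"
```

```text
row [-0.8 -1.1 -0.3] 0.838 |now [0.4226 0.2707 0.0677] 1.086
0.010866698593193856 35.831353068351746 [ 4.005281   -1.24642126  7.22848916] [-0.35484538 -0.75528324  0.05031822]
```

Call:
move_arm --pt "0 0 0 0.15 0" --pt "0 0 0 0.3 0" --pt "0 0 0 0.45 0" --pt "0 0 0 0.6 0" --pt "0 0 0 0.75 0"

```text
time: 4.35
position: [0.4226, 0.2707, 0.0677]
ee_rot: [-3.142, -0.006, 0.33]
contact_force: [3.3, -2.0, 4.9]
opening: 0.0114
finger_force: 35.7
```

Call:
move_arm --pt "0 0 0 0.09 0" --pt "0 0 0 0.09 0" --pt "0 0 0 0.09 0" --pt "0 0 0 0.09 0"

```text
time: 4.75
position: [0.4226, 0.2707, 0.0677]
ee_rot: [-3.141, -0.006, 0.246]
contact_force: [4.2, -1.9, 7.5]
opening: 0.011
finger_force: 35.9
```

Call:
move_arm --pt "0 0 0 0 40" --pt "0 0 0 0 40" --pt "0 0 0 0 40" --pt "0 0 -60 0 40" --pt "0 0 -100 0 40"

```text
time: 5.25
position: [0.418, 0.27, 0.1654]
ee_rot: [3.139, 0.006, 0.247]
contact_force: [1.1, 0.2, -0.6]
opening: 0.0401
finger_force: 0.0
```

```bash
python3 - <<'E'
from h import *
import time
c0=vision.camera_info('wrist')
a=snap('wrist','w3')
for k,z in dict(green_mark=.028,knob_grip=.053,lock_fin=.0885).items(): lm('wrist',k,z)
go((.42,.27,.168),.248)
cv2.imwrite('pics/w3b.png',a[:,:,::-1])
E
```

```text
wrist green_mark 0.97 [319. 230.] [0.3918 0.2645 0.028 ]
wrist knob_grip 0.93 [319. 195.] [0.4265 0.2736 0.053 ]
row [ 0.3  1.1 -1.4] -0.0 |now [0.4194 0.271  0.1666] 0.248
```

View pics/w3.png

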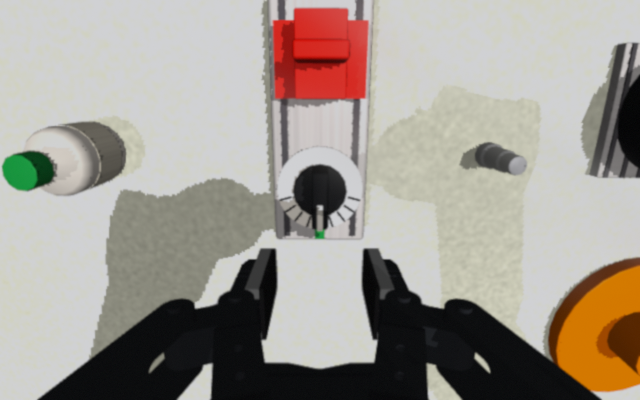

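Pointer at (319,220) lies on the green mark (319,234) and in line with the block. Knob done. Now I'll move above the fin, turned by 90°.

Call:
move_arm --pt "98 1 0 -0.75 40" --pt "98 1 0 -0.75 40" --pt "98 1 0 -0.75 40" --pt "98 1 0 -0.75 40" --pt "98 1 0 -0.75 40"

```text
time: 5.95
position: [0.5137, 0.2929, 0.1632]
ee_rot: [-3.138, 0.005, 1.003]
contact_force: [-0.7, 0.0, -0.2]
opening: 0.0399
finger_force: 0.0
```

Call:
move_arm --pt "0 0 0 -0.82 40" --pt "0 0 0 -0.82 40" --pt "0 0 0 -0.82 40" --pt "0 0 0 -0.82 40" --pt "0 0 0 -0.82 40"

```text
time: 6.45
position: [0.5134, 0.293, 0.1636]
ee_rot: [-3.136, 0.001, 1.754]
contact_force: [0.5, -0.5, 0.5]
opening: 0.0402
finger_force: 0.0
```

Call:
move_arm --pt "0 0 0 -0.08 40" --pt "0 0 0 -0.08 40"

```text
time: 6.65
position: [0.5137, 0.2929, 0.1639]
ee_rot: [-3.136, -0.0, 1.827]
contact_force: [0.1, 0.8, 0.5]
opening: 0.0402
finger_force: 0.0
```

```bash
python3 - <<'E'
from h import *
a=snap('wrist','w4')
for k,z in dict(lock_fin=.0885,knob_grip=.053).items(): lm('wrist',k,z)
go((.5147,.294,.103),1.819)
print(manip.get_state()['joint_pos'])
E
```

```text
wrist lock_fin 0.85 [321. 223.] [0.5139 0.2934 0.0885]
wrist knob_grip 0.57 [189. 203.] [0.4197 0.2708 0.053 ]
row [ 0.8  0.5 61.8] 0.006 |now [0.5144 0.2931 0.1648] 1.825
[-0.67510531  0.62852117  0.19436227  1.70467789 -0.15568444  0.82621996
 -0.15630973]
```

View pics/w4.png

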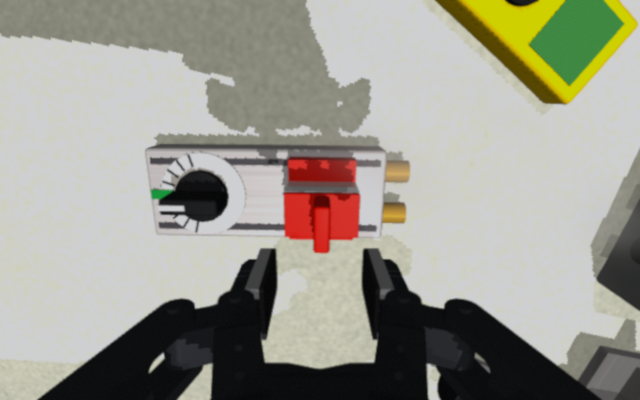

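Fin at (321,223) is centred between the fingers. Descend and grip.

Call:
move_arm --pt "0 0 40 0.006 40" --pt "0 0 61 0.006 40" --pt "0 0 61 0.006 0" --pt "0 0 61 0.006 0" --pt "0 0 61 0.006 0" --newtons 40

```text
time: 7.3
position: [0.5154, 0.2935, 0.1053]
ee_rot: [3.141, -0.0, 1.82]
contact_force: [0.4, 0.0, -5.7]
opening: 0.0088
finger_force: 44.2
```

Call:
move_arm --pt "0 0 0 0 0" --pt "0 0 0 0 0" --pt "0 0 0 0 0"

```text
time: 7.6
position: [0.5154, 0.2935, 0.1053]
ee_rot: [3.141, -0.0, 1.82]
contact_force: [-0.0, 0.7, -4.5]
opening: 0.0089
finger_force: 44.4
```

Call:
move_arm --pt "0 -20 0 0 0" --pt "0 -40 0 0 0" --pt "0 -60 0 0 0" --pt "0 -80 0 0 0" --pt "0 -88 0 0 0"

```text
time: 8.1
position: [0.4288, 0.272, 0.1053]
ee_rot: [3.141, -0.001, 1.821]
contact_force: [0.9, 2.4, -8.8]
opening: 0.0089
finger_force: 43.9
```

Call:
move_arm --pt "0 -3 0 0 0" --pt "0 -5 0 0 0" --pt "0 -5 0 0 0"

```text
time: 8.4
position: [0.4258, 0.2712, 0.1053]
ee_rot: [3.14, -0.001, 1.821]
contact_force: [0.8, 3.5, -4.1]
opening: 0.0088
finger_force: 44.4
```

Call:
move_arm --pt "0 -2 0 0 0" --pt "0 -3 0 0 0" --pt "0 -3 0 0 0"

```text
time: 8.7
position: [0.4228, 0.2704, 0.1053]
ee_rot: [3.14, -0.001, 1.821]
contact_force: [0.6, 4.1, -4.7]
opening: 0.0089
finger_force: 44.4
```

Call:
move_arm --pt "0 -2 0 0 0" --pt "0 -2 0 0 0" --pt "0 -2 0 0 0"

```text
time: 9.0
position: [0.4226, 0.2704, 0.1053]
ee_rot: [3.136, -0.001, 1.821]
contact_force: [4.3, 5.3, -7.3]
opening: 0.0088
finger_force: 44.0
```

Call:
move_arm --pt "0 -2 0 0 0" --pt "0 -2 0 0 0" --pt "0 -2 0 0 0"

```text
time: 9.3
position: [0.4225, 0.2703, 0.1053]
ee_rot: [3.132, -0.002, 1.82]
contact_force: [7.7, 5.6, -11.3]
opening: 0.0089
finger_force: 43.5
```

Hood is at its stop. Release, lift, and travel to the lid.

Call:
move_arm --pt "0 0 0 0 40" --pt "0 0 0 0 40" --pt "0 0 0 0 40" --pt "0 0 -50 0 40" --pt "0 0 -95 0 40"

```text
time: 9.8
position: [0.4173, 0.2673, 0.2001]
ee_rot: [-3.137, 0.003, 1.821]
contact_force: [1.3, -0.3, 0.5]
opening: 0.0401
finger_force: 0.0
```

```bash
python3 - <<'E'
from h import *
a=snap('wrist','w5')
for k,z in dict(lock_fin=.0885,knob_grip=.053,green_mark=.028).items(): lm('wrist',k,z)
go((.50,-.25,.25),.8)
E
```

```text
wrist lock_fin 0.76 [329. 207.] [0.4285 0.2696 0.0885]
wrist lock_fin 0.62 [537. 346.] [0.6441 0.1883 0.0885]
wrist green_mark 0.91 [289. 183.] [0.3903 0.2625 0.028 ]
row [-522.3  -49.1  -48.9] 1.021 |now [0.4183 0.2682 0.2011] 1.821
```

View pics/w5.png

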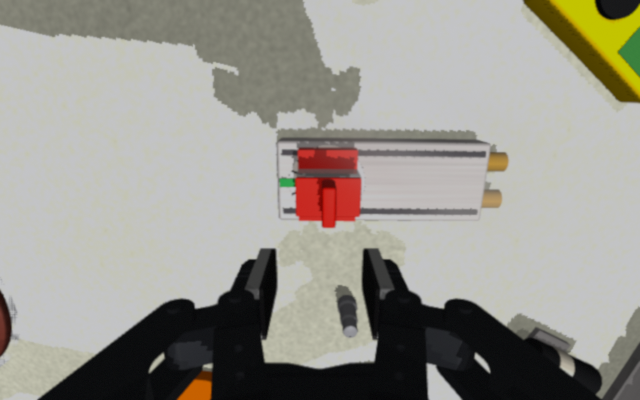

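Hood (329,185) stands over the knob with the green mark (289,183) just outside. Travel to the parked lid.

Call:
move_arm --pt "-522 -49 -49 1.02 40" --pt "-522 -49 -49 1.02 40" --pt "-522 -49 -49 1.02 40" --pt "-522 -49 -49 1.02 40" --pt "-522 -49 -49 1.02 40"

```text
time: 10.5
position: [0.4556, 0.0207, 0.2222]
ee_rot: [-3.139, 0.002, 1.065]
contact_force: [1.5, 0.3, 0.7]
opening: 0.04
finger_force: 0.0
```

```bash
python3 -c "
from h import *
go((.50,-.25,.25),.8)"
```

```text
row [-215.3  170.   -27.8] 0.265 |now [0.4556 0.0207 0.2222] 1.065
```

Call:
move_arm --pt "-215 170 -28 0.265 40" --pt "-215 170 -28 0.265 40" --pt "-215 170 -28 0.265 40" --pt "-215 170 -28 0.265 40" --pt "-215 170 -28 0.265 40"

```text
time: 11.0
position: [0.4978, -0.2237, 0.2471]
ee_rot: [-3.137, 0.002, 0.806]
contact_force: [0.7, -0.3, -0.1]
opening: 0.0402
finger_force: 0.0
```

Call:
move_arm --pt "0 0 0 0 40" --pt "0 0 0 0 40"

```text
time: 11.2
position: [0.4974, -0.2235, 0.247]
ee_rot: [-3.138, 0.002, 0.802]
contact_force: [1.2, -0.2, -0.3]
opening: 0.0398
finger_force: 0.0
```

```bash
python3 - <<'E'
from h import *
a=snap('wrist','w6')
for k,z in dict(stub_top=.094,collar_mid=.05,lid_stand=0.).items(): lm('wrist',k,z)
go((.50,-.25,.25),.8); print(manip.get_state()['joint_pos'])
E
```

```text
wrist stub_top 0.78 [350. 206.] [ 0.5056 -0.2485  0.094 ]
wrist stub_top 0.41 [345. 191.] [ 0.5117 -0.2354  0.094 ]
wrist collar_mid 0.87 [345. 192.] [ 0.5052 -0.2474  0.05  ]
wrist collar_mid 0.87 [236. 302.] [ 0.333  -0.2577  0.05  ]
wrist collar_mid 0.77 [125. 176.] [ 0.3585 -0.0852  0.05  ]
row [-20.9  21.5  -2.2] 0.009 |now [ 0.4988 -0.2201  0.2478] 0.809
[ 0.01865824  0.50341556  0.54783273  1.74741154 -0.30834413  0.97999883
 -0.0760434 ]
```

View pics/w6.png

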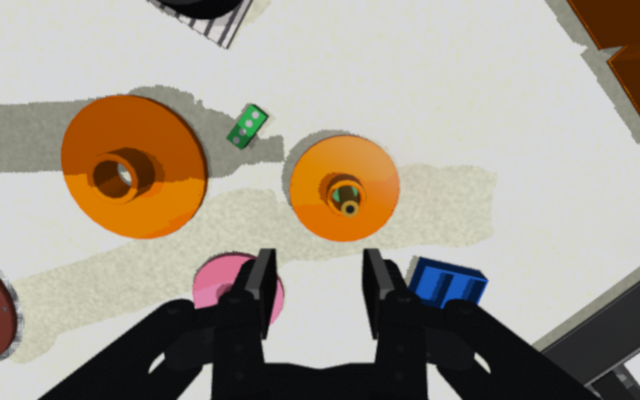

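Confirmed: small orange lid (345,190) with brass stub (350,207) is the one; big orange (133,168) and pink (237,295) are left alone.

Call:
move_arm --pt "-16 24 50 0 40" --pt "-16 24 100 0 40" --pt "-16 24 108 0 40" --pt "-16 24 108 0 40" --pt "-16 24 108 0 40"

```text
time: 11.9
position: [0.5058, -0.2498, 0.1411]
ee_rot: [3.141, -0.0, 0.808]
contact_force: [-0.1, 0.5, 0.5]
opening: 0.0403
finger_force: 0.0
```

```bash
python3 - <<'E'
from h import *
a=snap('wrist','w7')
for k,z in dict(stub_top=.094,collar_mid=.05).items(): lm('wrist',k,z)
go((.5053,-.248,.091),.809)
m=cv2.inRange(cv2.cvtColor(a,cv2.COLOR_RGB2HSV),(18,60,60),(32,255,255)); 
o=outline_of('wrist','inner_lid'); 
for d in o[:2]: print(d['confidence'],np.array(d['extent'])*[640,400,640,400])
o=outline_of('wrist','outer_lid')
for d in o[:2]: print(d['confidence'],np.array(d['extent'])*[640,400,640,400])
print(proj('wrist',[[.5053,-.248,.094],[.5053,-.248,.063]]))
E
```

```text
wrist stub_top 0.69 [321. 251.] [ 0.5017 -0.255   0.094 ]
wrist collar_mid 0.75 [  9. 189.] [ 0.3635 -0.0895  0.05  ]
wrist collar_mid 0.62 [321. 217.] [ 0.5048 -0.2525  0.05  ]
wrist collar_mid 0.38 [321. 203.] [ 0.5114 -0.2453  0.05  ]
row [ 1.2 -2.5 51.4] -0.002 |now [ 0.5063 -0.2506  0.1424] 0.807
0.78 [305.28  207.6   340.992 263.32 ]
0.72 [137.472   0.    159.68    9.68 ]
0.88 [  1.216  79.72  138.176 275.68 ]
0.75 [122.112 292.    214.016 394.6  ]
[[316.93373807 237.5719003 ]
 [317.11305392 217.92158766]]
```

Call:
move_arm --pt "-3 0 30 0 40" --pt "-3 0 51 0 40" --pt "-3 0 51 0 0" --pt "-3 0 51 0 0" --pt "-3 0 51 0 0" --newtons 60

```text
time: 12.65
position: [0.5036, -0.253, 0.0906]
ee_rot: [3.14, -0.0, 0.806]
contact_force: [1.2, -0.2, -4.4]
opening: 0.0141
finger_force: 58.4
```

Call:
move_arm --pt "0 0 0 0 0" --pt "0 0 0 0 0" --pt "0 0 0 0 0"

```text
time: 12.95
position: [0.5032, -0.2527, 0.0899]
ee_rot: [3.141, -0.0, 0.806]
contact_force: [0.8, -0.5, -3.7]
opening: 0.0141
finger_force: 58.5
```

Call:
move_arm --pt "0 0 -20 0 0" --pt "0 0 -50 0 0" --pt "0 0 -90 0 0" --pt "0 0 -110 0 0" --pt "0 0 -110 0 0"

```text
time: 13.45
position: [0.5047, -0.2542, 0.203]
ee_rot: [3.134, -0.002, 0.806]
contact_force: [0.4, -1.1, -3.1]
opening: 0.014
finger_force: 59.0
```

```bash
python3 - <<'E'
from h import *
s=manip.get_state(); print(s['position'],s['ee_rot'],s['contact_force'],s['opening'],s['finger_force'])
snap('side','s1'); 
for k,z in dict(stub_top=.204,collar_mid=.16,pot_rim=.07).items(): lm('side',k,z)
snap('top','t1')
for k,z in dict(pot_rim=.07,pot=0).items(): lm('top',k,z)
for d in outline_of('top','pot')[:2]: print(d['confidence'],np.array(d['extent'])*[640,400,640,400])
go((.50,-.15,.20),.8)
im=vision.capture('side'); 
for d in outline_of('side','inner_lid')[:2]: print(d['confidence'],np.array(d['extent'])*[640,400,640,400])
for d in outline_of('side','outer_lid')[:3]: print(d['confidence'],np.array(d['extent'])*[640,400,640,400])
p=s['position']; print(proj('side',[[p[0],p[1],p[2]-.028],[p[0],p[1],p[2]-.065],[.552,0,.07]]))
E
```

```text
[ 0.50470702 -0.25419466  0.20295892] [ 3.13417136e+00 -2.16896923e-03  8.05693586e-01] [ 0.38595883 -1.09514032 -3.1006714 ] 0.013958791649951037 59.04384970664978
side stub_top 0.41 [333. 217.] [ 0.5055 -0.248   0.204 ]
side collar_mid 0.93 [261. 289.] [ 0.3051 -0.3967  0.16  ]
side collar_mid 0.92 [332. 234.] [ 0.5018 -0.2609  0.16  ]
side collar_mid 0.64 [263. 237.] [ 0.3351 -0.2299  0.16  ]
side pot_rim 0.76 [325. 203.] [ 0.5537 -0.0137  0.07  ]
side pot_rim 0.3 [330. 280.] [ 0.4828 -0.325   0.07  ]
side pot_rim 0.3 [332. 234.] [ 0.5347 -0.1593  0.07  ]
top pot_rim 0.56 [324. 203.] [ 0.5478 -0.0119  0.07  ]
top pot 0.93 [321. 208.] [ 0.5457 -0.0025  0.    ]
top pot 0.57 [414. 212.] [ 0.5277 -0.2852  0.    ]
top pot 0.3 [281. 151.] [0.7283 0.1196 0.    ]
0.86 [300.8   184.6   344.896 227.   ]
row [ 72.1 -72.9  -1.6] 0.006 |now [ 0.5026 -0.2525  0.1984] 0.806
0.45 [331.328 216.6   335.296 231.88 ]
0.84 [233.792 221.2   290.88  263.4  ]
0.73 [235.072 272.88  281.92  316.12 ]
0.69 [305.792 224.8   351.68  256.32 ]
[[332.72651326 227.8120251 ]
 [332.13546092 239.25920632]
 [322.93877205 200.27145523]]
```

Call:
move_arm --pt "20 -28 0 0 0" --pt "40 -56 0 0 0" --pt "60 -84 0 0 0" --pt "80 -112 0 0 0" --pt "98 -139 0 0 0"

```text
time: 14.5
position: [0.4706, -0.0843, 0.1997]
ee_rot: [3.141, -0.001, 0.806]
contact_force: [-0.0, 0.2, -4.6]
opening: 0.0142
finger_force: 59.1
```

Call:
move_arm --pt "0 0 0 0 0" --pt "0 0 0 0 0"

```text
time: 14.7
position: [0.4709, -0.085, 0.1998]
ee_rot: [3.141, -0.0, 0.808]
contact_force: [-0.1, -1.2, -3.4]
opening: 0.0139
finger_force: 59.2
```

```bash
python3 - <<'E'
from h import *
from scipy.optimize import least_squares
a=snap('wrist','w8')
for k,z in dict(pot_rim=.07,pot=0,stub_top=.2,collar_mid=.16).items(): lm('wrist',k,z)
o=outline_of('wrist','pot')
for d in o[:2]: print(d['confidence'],np.array(d['extent'])*[640,400,640,400])
g=cv2.cvtColor(a,cv2.COLOR_RGB2GRAY)
print(proj('wrist',[[.551,-.003,.07]]))
go((.551,-.003,.2),.8)
E
```

```text
wrist pot_rim 0.57 [326.  36.] [ 0.5535 -0.0065  0.07  ]
wrist pot 0.79 [325.  52.] [ 0.5526 -0.0084  0.    ]
wrist pot 0.72 [569.   9.] [ 0.7361 -0.13    0.    ]
wrist stub_top 0.57 [320. 296.] [ 0.4676 -0.0897  0.2   ]
wrist collar_mid 0.84 [310. 247.] [ 0.4663 -0.0832  0.16  ]
wrist collar_mid 0.68 [227. 270.] [ 0.4243 -0.062   0.16  ]
wrist collar_mid 0.53 [311. 229.] [ 0.4741 -0.0763  0.16  ]
0.58 [235.904   0.6   410.816 132.8  ]
[[320.17846897  34.74356574]]
row [116.1  -0.5  -0.3] 0.004 |now [ 0.4708 -0.087   0.1997] 0.804
```

View pics/w8.png

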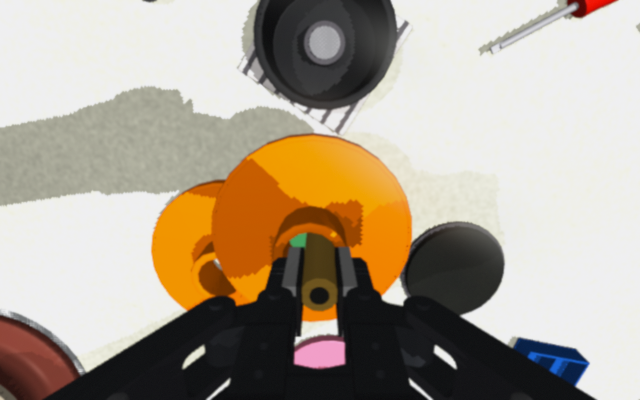

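The double lid hangs from the stub (319,295) and the pot mouth is at about (325,45). I'll fit the rim circle and the stub top numerically.

```bash
python3 - <<'E'
from h import *
from scipy.optimize import least_squares
a=snap('wrist'); hsv=cv2.cvtColor(a,cv2.COLOR_RGB2HSV); g=hsv[:,:,2]
st=manip.get_state(); tcp=st['position']; yaw=st['ee_rot'][2]
# rim silhouette
m=np.zeros_like(g); m[:125,240:410]=(g[:125,240:410]<75)*255
m=cv2.morphologyEx(m,cv2.MORPH_OPEN,np.ones((13,13)))
n,l,s,_=cv2.connectedComponentsWithStats(m); i=1+np.argmax(s[1:,4]); print(s[i])
c=max(cv2.findContours((l==i).astype(np.uint8),0,1)[0],key=len)[:,0]; h=cv2.convexHull(c)[:,0]; h=c[c[:,1]>3]
P=np.array([at_z('wrist',p,.07)[:2] for p in h])
f=least_squares(lambda q:np.linalg.norm(P-q[:2],axis=1)-q[2],[.551,-.003,.05],loss='soft_l1',f_scale=.001)
f2=least_squares(lambda q:np.linalg.norm(P-q,axis=1)-.05,[.551,-.003],loss='soft_l1',f_scale=.001)
print('rim',f.x,f2.x,np.sqrt(np.mean(f2.fun**2)))
# stub top
r=a[270:325,295:345].astype(int); print(r[20:30:3,::4].tolist()[0]); 
for row in range(5,50,4): print(row+270,' '.join('%3d,%3d,%3d'%tuple(v) for v in r[row,5:46:4]))
R=tcp; print(tcp,yaw)
for uv in ((319.5,295),(319.5,278),(319.5,312)): 
  d=at_z('wrist',uv,tcp[2]+.004)-tcp; print(uv,(np.cos(yaw)*d[0]+np.sin(yaw)*d[1])*1e3,(np.sin(yaw)*d[0]-np.cos(yaw)*d[1])*1e3)
E
```

```text
[  252     0   140   106 10976]
rim [ 0.5510779  -0.00279715  0.04729124] [ 0.55354863 -0.00098518] 0.002458348223365561
[[83, 83, 83], [22, 21, 21], [104, 79, 29], [106, 82, 30], [69, 53, 22], [17, 18, 18], [18, 19, 17], [20, 20, 20], [83, 64, 26], [110, 85, 31], [108, 83, 31], [21, 22, 22], [77, 77, 77]]
275  14, 15, 15  67, 52, 21  73, 56, 20  74, 57, 21  77, 60, 23  76, 59, 22  74, 57, 21  73, 56, 21  71, 54, 20  35, 28, 15  20, 20, 19
279  13, 13, 12  69, 53, 19  73, 57, 20  91, 71, 26 107, 83, 30 106, 82, 31 102, 79, 29  78, 60, 23  70, 54, 19  44, 34, 16  15, 15, 15
283  15, 14, 13  78, 60, 22 110, 84, 30 110, 84, 31 110, 84, 31 110, 84, 31 110, 84, 31 110, 85, 31  97, 75, 28  51, 39, 16  14, 14, 14
287  25, 22, 18 108, 84, 30 110, 85, 32 107, 83, 31  69, 53, 23  56, 44, 20  97, 75, 28 106, 82, 30 106, 82, 30  73, 56, 20  22, 22, 22
291  30, 25, 19 107, 83, 29 107, 82, 30  23, 21, 17  19, 20, 19  18, 18, 18  19, 20, 17  88, 68, 26 110, 85, 32  95, 74, 27  23, 23, 23
295  23, 20, 17 109, 83, 30  97, 75, 29  20, 19, 18  17, 18, 16  18, 19, 18  19, 19, 19  48, 39, 21 109, 84, 31 
[... 348 characters left out ...]
110, 84, 31 110, 84, 30 111, 85, 31 117, 86, 30 213,113,  0 108, 53,  5  24, 24, 24
311  22, 20, 20 236,123,  0 241,128,  0 232,122,  0 215,114,  0 202,110,  0 225,118,  0 241,128,  0 241,127,  0 130, 64,  2  24, 23, 25
315  24, 20, 19 239,126,  0 241,128,  0 241,128,  0 241,127,  0 241,128,  0 241,128,  0 241,128,  0 241,128,  0 173, 85,  0  23, 23, 24
319  33, 24, 22 241,128,  0 241,128,  0 241,128,  0 241,129,  0 241,128,  0 241,134, 14 240,138, 47 240,160,102 190,157,143  25, 24, 25
[ 0.47077194 -0.086728    0.19967172] 0.804196604550828
(319.5, 295) -0.8928772425502761 -1.119829614992916
(319.5, 278) 6.875162056641612 -1.124667658529946
(319.5, 312) -8.97455386396943 -1.1147512662248475
```

```bash
python3 - <<'E'
from h import *
from scipy.optimize import least_squares
a=snap('wrist'); g=cv2.cvtColor(a,cv2.COLOR_RGB2GRAY).astype(np.float32)
c=np.array([.5515,-.003]); Q=[];T=[]
rs=np.arange(.038,.058,.0002)
for t in np.arange(0,2*np.pi,np.pi/36):
    u=np.array([np.cos(t),np.sin(t)]); X=np.c_[c+rs[:,None]*u,np.full(len(rs),.07)]
    p=proj('wrist',X)
    if p.min()<1 or p[:,1].max()>130: continue
    v=cv2.remap(g,p[:,0].astype(np.float32)[None],p[:,1].astype(np.float32)[None],1)[0]
    k=np.argmax(v>110)
    if v[0]<90 and k>0: Q.append(c+rs[k]*u);T.append((round(np.degrees(t)),round(rs[k]*1e3,1)))
print(T); P=np.array(Q)
for R in (None,.05):
    fn=(lambda q:np.linalg.norm(P-q[:2],axis=1)-q[2]) if R is None else (lambda q:np.linalg.norm(P-q[:2],axis=1)-R)
    f=least_squares(fn,[*c,.05][:3 if R is None else 2],loss='soft_l1',f_scale=.0005); print(f.x,np.median(abs(f.fun)))
E
```

```text
[(115, np.float64(49.0)), (120, np.float64(48.6)), (125, np.float64(48.6)), (130, np.float64(48.6)), (135, np.float64(48.4)), (140, np.float64(48.6)), (145, np.float64(48.6)), (150, np.float64(52.2)), (155, np.float64(48.6)), (160, np.float64(48.4)), (165, np.float64(48.8)), (170, np.float64(54.4)), (175, np.float64(48.0)), (180, np.float64(48.4)), (185, np.float64(50.6)), (190, np.float64(48.4)), (195, np.float64(48.4)), (200, np.float64(49.0)), (205, np.float64(47.8)), (210, np.float64(47.8)), (215, np.float64(49.4)), (220, np.float64(48.0)), (225, np.float64(48.0)), (230, np.float64(49.6)), (235, np.float64(48.6)), (240, np.float64(48.4)), (245, np.float64(48.6)), (250, np.float64(52.6)), (255, np.float64(50.4)), (260, np.float64(49.0)), (265, np.float64(48.8)), (270, np.float64(49.2)), (275, np.float64(49.2)), (280, np.float64(49.2)), (285, np.float64(49.6)), (290, np.float64(49.2)), (295, np.float64(49.2)), (300, np.float64(49.4)), (305, np.float64(49.4)), (310, np.float64(49.6)), (315, np.float64(50.6)), (320, np.float64(50.2)), (325, np.float64(50.0)), (330, np.float64(49.8)), (335, np.float64(50.2))]
[ 0.55231761 -0.00293364  0.04924993] 0.00025941664456691216
[ 0.55288346 -0.00221567] 0.0006097157459709068
```

Call:
move_arm --pt "30 0 0 0 0" --pt "60 1 0 0 0" --pt "90 1 0 0 0" --pt "117 1 0 0 0" --pt "117 1 0 0 0"

```text
time: 15.6
position: [0.5555, 0.0027, 0.199]
ee_rot: [3.142, -0.004, 0.813]
contact_force: [-0.7, 0.1, -3.5]
opening: 0.0137
finger_force: 59.2
```

Call:
move_arm --pt "0 0 20 0 0" --pt "0 0 40 0 0" --pt "0 0 47 0 0" --pt "0 0 47 0 0" --pt "0 0 47 0 0"

```text
time: 16.1
position: [0.5529, -0.0026, 0.1533]
ee_rot: [3.141, -0.001, 0.805]
contact_force: [0.9, 0.7, -3.6]
opening: 0.014
finger_force: 59.2
```

```bash
python3 - <<'E'
from h import *
go((.553,-.0033,.148),.804)
s=manip.get_state();print(s['contact_force'],s['moment'],s['ee_rot'])
E
```

```text
row [-0.4  0.5  5.3] 0.001 |now [ 0.5529 -0.0026  0.1533] 0.805
[ 0.94148539  0.70660158 -3.59957122] [-0.01692996  0.01810284 -0.0073556 ] [ 3.14052749e+00 -5.10671680e-04  8.05198161e-01]
```

Call:
move_arm --pt "0 0.5 2 0 0" --pt "0 0.5 4 0 0" --pt "0 0.5 6 0 0" --pt "0 0.5 8 0 0" --pt "0 0.5 8 0 0"

```text
time: 16.6
position: [0.5526, -0.0023, 0.1444]
ee_rot: [-3.141, 0.0, 0.806]
contact_force: [1.2, -0.3, -3.3]
opening: 0.0142
finger_force: 59.2
```

Call:
move_arm --pt "0 0 1 0 0" --pt "0 0 2 0 0" --pt "0 0 3 0 0" --pt "0 0 4 0 0" --pt "0 0 4 0 0"

```text
time: 17.1
position: [0.5527, -0.0024, 0.1405]
ee_rot: [-3.141, 0.0, 0.806]
contact_force: [-0.0, 0.4, -3.6]
opening: 0.0139
finger_force: 59.2
```

Call:
move_arm --pt "0 0 1 0 0" --pt "0 0 2 0 0" --pt "0 0 3 0 0" --pt "0 0 3.5 0 0" --pt "0 0 3.5 0 0"

```text
time: 17.6
position: [0.5527, -0.0024, 0.137]
ee_rot: [-3.141, 0.0, 0.806]
contact_force: [-0.2, -0.3, -3.7]
opening: 0.014
finger_force: 59.2
```

Call:
move_arm --pt "0 0 0.7 0 0" --pt "0 0 1.4 0 0" --pt "0 0 1.4 0 0"

```text
time: 17.9
position: [0.553, -0.0025, 0.1359]
ee_rot: [3.141, -0.0, 0.806]
contact_force: [-0.2, 0.5, -2.3]
opening: 0.0139
finger_force: 59.3
```

Call:
move_arm --pt "0 0 0.5 0 0" --pt "0 0 0.9 0 0" --pt "0 0 0.9 0 0"

```text
time: 18.2
position: [0.5531, -0.0027, 0.1356]
ee_rot: [3.141, -0.001, 0.806]
contact_force: [-1.3, -1.2, 4.8]
opening: 0.0141
finger_force: 60.1
```

Seated. Release the stub and open wide.

Call:
move_arm --pt "0 0 0 0 62" --pt "0 0 0 0 62" --pt "0 0 0 0 62" --pt "0 0 0 0 62"

```text
time: 18.6
position: [0.5529, -0.0024, 0.1347]
ee_rot: [3.141, 0.0, 0.806]
contact_force: [0.0, -0.0, 0.4]
opening: 0.0619
finger_force: 0.0
```

```bash
python3 - <<'E'
from h import *
s=manip.get_state();print(s['time'],s['position'],s['contact_force'],s['opening'])
snap('wrist','w9')
for k,z in dict(stub_top=.14,collar_mid=.096).items(): lm('wrist',k,z)
snap('side','s9')
for k,z in dict(stub_top=.14,collar_mid=.096,outer_lid=.072).items(): lm('side',k,z)
go((.553,-.0027,.110),.806)
E
```

```text
18.6 [ 0.55292626 -0.00238119  0.13472272] [ 0.04465315 -0.04206464  0.39520255] 0.06194443095784119
wrist stub_top 0.82 [321. 294.] [ 0.5529 -0.0016  0.14  ]
wrist collar_mid 0.79 [310. 246.] [0.5492 0.0021 0.096 ]
side stub_top 0.49 [320. 180.] [0.5426 0.0074 0.14  ]
side collar_mid 0.77 [262. 288.] [ 0.3137 -0.3355  0.096 ]
side collar_mid 0.71 [323. 196.] [ 0.5468 -0.0136  0.096 ]
side collar_mid 0.7 [261. 235.] [ 0.3412 -0.1499  0.096 ]
side outer_lid 0.95 [263. 243.] [ 0.3427 -0.1519  0.072 ]
row [-0.1  0.3 24.8] -0.0 |now [ 0.5528 -0.0024  0.1348] 0.806
```

Call:
move_arm --pt "0 0 10 0 62" --pt "0 0 20 0 62" --pt "0 0 24 0 62" --pt "0 0 24 0 62" --newtons 30

```text
time: 19.35
position: [0.5521, -0.0024, 0.1096]
ee_rot: [-3.14, 0.002, 0.806]
contact_force: [0.3, -0.0, -0.7]
opening: 0.0621
finger_force: 0.0
```

Call:
move_arm --pt "0 0 0 0 52" --pt "0 0 0 0 46" --pt "0 0 0 0 42" --pt "0 0 0 0 38" --pt "0 0 0 0 30"

```text
time: 19.85
position: [0.5527, -0.0022, 0.1113]
ee_rot: [-3.141, -0.0, 0.806]
contact_force: [-1.6, 1.1, 3.8]
opening: 0.0372
finger_force: 29.9
```

Call:
move_arm --pt "0 0 0 0 20" --pt "0 0 0 0 20" --pt "0 0 0 0 20"

```text
time: 20.15
position: [0.5528, -0.0022, 0.1113]
ee_rot: [-3.141, -0.0, 0.806]
contact_force: [-3.1, 1.3, 5.8]
opening: 0.0369
finger_force: 30.0
```

Call:
move_arm --pt "0 0 -3 0 20" --pt "0 0 -8 0 20" --pt "0 0 -14 0 20" --pt "0 0 -22 0 20" --pt "0 0 -30 0 20" --newtons 40

```text
time: 20.65
position: [0.553, -0.0026, 0.1415]
ee_rot: [3.141, 0.0, 0.806]
contact_force: [-0.5, 0.0, -1.2]
opening: 0.0367
finger_force: 40.1
```

Call:
move_arm --pt "0 0 -15 0 20" --pt "0 0 -35 0 20" --pt "0 0 -60 0 20" --pt "0 0 -85 0 20" --pt "0 0 -105 0 20"

```text
time: 21.15
position: [0.5531, -0.0028, 0.248]
ee_rot: [3.14, -0.001, 0.805]
contact_force: [0.3, -0.5, -0.7]
opening: 0.0365
finger_force: 40.2
```

Call:
move_arm --pt "0 0 0 0 20" --pt "0 0 0 0 20" --pt "0 0 0 0 20" --pt "0 0 0 0 20" --pt "0 0 0 0 20"

```text
time: 21.65
position: [0.5524, -0.0024, 0.2449]
ee_rot: [-3.14, 0.002, 0.806]
contact_force: [0.0, 0.1, -1.5]
opening: 0.0368
finger_force: 40.2
```

```bash
python3 - <<'E'
from h import *
s=manip.get_state();print(s['time'],s['position'],s['ee_rot'],s['contact_force'],s['opening'],s['finger_force'],abs(s['qd']).max())
z=s['position'][2]
for cam in('side','top'):
    snap(cam,cam+'_end')
    for k,h in dict(stub_top=.14,inner_lid=.058,collar_mid=z-.015,lock_fin=.0885).items(): lm(cam,k,h)
    for n in('inner_lid','outer_lid','pot'):
        for d in outline_of(cam,n)[:3]: print(n,round(d['confidence'],2),(np.array(d['extent'])*[640,400,640,400]).round())
    p=s['position']; print('exp stub, inner disc ctr, outer origin',proj(cam,[[.553,-.0025,.14],[.553,-.0025,.078],[p[0],p[1],p[2]-.039]]).round(0).tolist())
E
```

```text
21.65 [ 0.55237801 -0.00241781  0.24488226] [-3.14031659e+00  1.56525510e-03  8.05713507e-01] [ 0.0182598   0.11148846 -1.46428907] 0.036759278841177905 40.160129740834236 0.00557825443152349
side stub_top 0.56 [323. 178.] [0.5555 0.0148 0.14  ]
side inner_lid 0.65 [324. 201.] [0.5576 0.0117 0.058 ]
side inner_lid 0.39 [281. 173.] [0.4615 0.2009 0.058 ]
side collar_mid 0.96 [325. 158.] [ 0.5483 -0.0184  0.2299]
side collar_mid 0.94 [262. 236.] [ 0.3252 -0.3078  0.2299]
side collar_mid 0.55 [260. 286.] [ 0.2985 -0.4535  0.2299]
side lock_fin 0.88 [268. 153.] [0.4336 0.2857 0.0885]
inner_lid 0.97 [308. 180. 337. 214.]
outer_lid 0.78 [236. 220. 290. 263.]
outer_lid 0.7 [233. 271. 284. 314.]
outer_lid 0.69 [308. 146. 346. 175.]
pot 0.68 [302. 205. 348. 231.]
exp stub, inner disc ctr, outer origin [[324.0, 182.0], [324.0, 199.0], [325.0, 162.0]]
top inner_lid 0.65 [224. 253.] [0.4123 0.2785 0.058 ]
top inner_lid 0.41 [320. 204.] [0.5482 0.0007 0.058 ]
top collar_mid 0.95 [350. 272.] [ 0.3506 -0.0728  0.2299]
top collar_mid 0.83 [323. 189.] [ 0.5578 -0.0097  0.2299]
top collar_mid 0.71 [412. 286.] [ 0.3147 -0.2195  0.2299]
top lock_fin 0.56 [225. 254.] [0.4079 0.2682 0.0885]
inner_lid 0.58 [451. 203. 493. 247.]
inner_lid 0.37 [209. 196. 246. 270.]
outer_lid 0.91 [322. 179. 347. 214.]
outer_lid 0.77 [321. 246. 377. 303.]
outer_lid 0.61 [391. 265. 434. 305.]
pot 0.71 [319. 206. 348. 222.]
exp stub, inner disc ctr, outer origin [[321.0, 197.0], [321.0, 201.0], [320.0, 193.0]]
```

Inner lid is on the pot at side (324,199), as predicted. Only the outer lid (about 1.3 N) is in the gripper, still and level. Handing in.

```bash
python3 -c "
from bench import manip
print(manip.hand_in())"
```

```text
the job is handed in; nothing more can be done
None
```

The job is handed in at about 22 s on the clock: the knob pointer is on the green mark, the lock hood is at its stop over the knob, the inner lid is seated on the pot, and the orange outer lid is held still and level, its lower edge about 65 mm above the brass stub; hand-in returned no verdict.

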